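# Present a glass filter plate to the plate reader, frosted end first and label up

## Task

Take the one notched filter plate out of the drying rack: its small corner notch marks the frosted end, which carries the code label. Bring it to the plate reader on the bench with the label facing up, slide the frosted end into the reader's sloping slot until the sprung stop inside is pressed fully home, and finish while still holding the plate there; do not let go of it. Leave the two plain plates standing in the rack and do not shift the brown bottle, the petri dish or the timer.

Things in the scene. Friction and masses are not known exactly. Their poses are not given: they have to be found in the camera images.
- filter_plate: Clear glass plate 110 x 8 x 52 mm, 114 g, on edge in the rack; the only one notched: a step 13 mm (x) by 11 mm (z) off one top corner. Origin: middle of its lower long edge. x: along the length, frosted notched end at x = -55 mm, clear end +55. y: out of the label face (faces y = +-4): its last 29 mm are frosted, with a 20 mm code label. z: across the width, 0 to 52 mm, notched edge at 52.
- frosted_end (a point): Middle of the filter plate's frosted end face: x = -55, y = 0, z = +26 mm in the plate's frame. Axes as the plate's.
- rack: Grey drying rack, 134 x 180 mm, fixed on the bench, turned any way. Origin: middle of its underside. Plates stand along its x axis on its floor at z = 12 mm, between 17 mm high steel pins (tops at z = 32 mm), at y = -70, 0 and +70 mm; the places at y = +-35 mm are empty. Lips at its ends (x = +-63 mm) rise to z = 18 mm.
- blank_plate_a: Plain glass plate 110 x 8 x 52 mm with four square corners, no frosting, standing in the rack; same frame as the filter plate's. Leave it.
- blank_plate_b: A second plain glass plate, exactly like blank_plate_a. Leave it.
- reader: Plate reader, white, fixed on the bench: foot 140 x 150 mm, 28 mm high, a column, and the head with the slot at its top (upper edge of the head about 190 mm above the bench). Origin: underside, under the column. It faces the robot, turned by up to 0.25 rad: its own y axis points away from the robot, its slot opens towards the robot.
- reader_head: Reader's head. Origin: centre of the slot mouth, 130 mm up. y: level, into the slot. x: 45 deg up to the robot's right, where the label looks. z: 45 deg up to the left, along the slot's width. Slot 12 (x) by 57 mm (z); flared lips reach to y = -6. Head spans x -20 to 44, y 4 to 66, z +-42 mm. Presented: plate -x along y, plate y along x, plate z along z, frosted end at y = 38 mm.
- read_stop (a joint): Sprung stop inside the slot, in m: 0 at rest (its face is 30 mm behind the mouth), 0.008 pressed fully home. It slides along the head's y axis; it takes 2 N to start and 5 N at the end of its travel, and pushes the plate out again if let go.
- brown_bottle: Brown bottle with blue cap, 52 mm across, 125 mm high, origin under its middle. Leave it.
- petri_dish: Closed petri dish, 87 mm across, 16 mm high, origin under its middle. Leave it.
- timer: Small white bench timer 66 x 58 x 19 mm, origin under its middle. Leave it.

How it is judged:
On the way:
1. the filter plate is held clear above the rack (height (world z) of filter_plate above 0.06 m and contact force between filter_plate and the fingers above 1 N and contact force between filter_plate and rack below 0.05 N), for 0.1 s.
At the end, for the whole second after the job is handed in: Frosted end at least 34 mm into the slot, centred within 4 mm, in line within 0.1 rad, label face up (35 to 55 degrees from straight up); stop pressed 6 of its 8 mm; fingers grip the plate (over 2 N), plate at rest; plain plates within 20 mm, bottle, dish, timer within 30 mm of their starts (value of joint read_stop above 0.006 m and y of frosted_end in the frame of reader_head above 0.034 m and x of frosted_end in the frame of reader_head between -0.004 and 0.004 m and z of frosted_end in the frame of reader_head between -0.005 and 0.005 m and angle between filter_plate's own y axis and vertical between 0.6 and 0.96 rad and angle between the x axis of filter_plate and the y axis of reader_head, either way round below 0.1 rad and height (world z) of filter_plate above 0.06 m and contact force between filter_plate and the fingers above 2 N and linear speed of filter_plate below 0.02 m/s and distance of each of blank_plate_a, blank_plate_b from where it was at the start of the episode below 0.02 m and distance of each of brown_bottle, petri_dish, timer from where it was at the start of the episode below 0.03 m); the arm keeps its last pose, push and grip.
It fails at once if a plain plate is shifted by 20 mm or more (distance of any of blank_plate_a, blank_plate_b from where it was at the start of the episode above 0.02 m).
It fails at once if the bottle, the petri dish or the timer is shifted by 30 mm or more (distance of any of brown_bottle, petri_dish, timer from where it was at the start of the episode above 0.03 m).
It also fails if it takes over 38 s, if anything falls off the work surface, if the arm or the gripper's body presses on something with over 40 N, if the wrist force passes 120 N, or if a joint passes its speed limit or range.

## Robot

A 6-joint arm with a two-finger parallel gripper is mounted at the origin on a cart in front of the work surface, level with it; the furniture and walls round the work are solid. World frame = base frame: x ahead of the robot, y to its left, z up, the work surface at z = 0. Lengths are in m, angles in rad, forces in N, time in s.
With the tool pointing down it reaches from about 0.425 to 0.95 m from the base axis. Payload 3.5 kg.
Tool frame: the origin (TCP) lies midway between the tips of the shut fingers; the grasp point (between the pads) lies 19 mm behind it; z points along the fingers, y is the line along which they close (so a half turn about z gives the same grasp; the last joint's range is limited). The gripper opens to 85 mm and grips with 20 to 120 N. Pads are 22 mm wide; open, the fingers measure 114 mm over their backs; the gripper's body (76 mm by 85 mm) begins 54 mm behind the grasp point. The pads swing forward as they close: fully open they stand 13 mm farther back than shut.
Start: joints at [-1.424, 0.286, 1.577, -0, 1.279, -0.15], TCP at [0.197, -0.645, 0.231] pointing down, gripper open.
Joint ranges: [-2.77, 2.77], [-0.9, 2.22], [0.21, 2.48], [-1.53, 4.67], [0.24, 2.81], [-2.84, 2.84]. Speed limits (rad/s): [2.79, 2.79, 3.14, 3.14, 3.14, 3.14].

## Interface

Orientations are given as a unit quaternion [x, y, z, w].
In Python, from plant import ctrl gives the robot as it stands.
- The arm moves only by the tool send_rows, never from a script. Its argument "series" is a list that holds one entry, the list of rows, each a list of 7 numbers: the shift along the tool's x, y, z in cm, then the turn, a rotation vector about the tool's x, y, z in rad, then the opening, from -1 (shut) to 1 (fully open). In form: [[[x, y, z, rx, ry, rz, jaw], ...]]. A call has 1 to 10 rows; each row shifts and turns the commanded pose from where the row before left it, along the tool's axes as they then stand; what a row does not reach is not made up. A row lasts 1/8 s, in which the tool goes at most 62.5 mm and 10.7 degrees, less where a joint would pass 70% of its speed; a pose out of reach is approached as far as the arm can. A call is refused whole if a number of a shift passes 6.25 or a number of a turn 0.188, either way. A call with a gripper value outside its range is refused whole. The fingers move at their own pace and stop on an object; "force" is the grip in N (left out, the last holds). Time passes only in rows, so rows that do not move let the fingers close. It gives the time, the measured TCP pose, the force, the opening and the grip force at its end, in the units of the state.
- ctrl.get_state(): the state, without advancing time (a new reading comes with each control period).
- ctrl.read_camera(name): name is "side" or "top" or "wrist"; returns a dict with "img" (384x512x3 uint8, red, green, blue), "fx", "fy", "cx", "cy" (pixels), "R" (3x3) and "t" (3): a world point X has camera coordinates R X + t; the wrist camera has in their place "hand_eye" (4x4, takes a point from camera to tool coordinates, whose origin is the TCP and whose axes are the flange's). Camera axes: x right, y down, z forward; pixel columns grow to the right and rows downward; lengths in m; the calibration is good to about 2 mm. A picture is of the moment at which its call begins: read the wrist's pose just before it. There is no depth.
- ctrl.sign_off(): hands the job in; it is judged then, once.
The state is a dict: "time": time; "qpos": joint angles; "dq": joint speeds; "joint_efforts": joint torques, N m; "eef_pos": TCP position; "tcp_rot": TCP orientation; "contact_force": force on the tool from outside, world axes, zero at the start; "wrist_torque": the same for the moment, N m; "opening": opening from 0.0 (shut) to 1.0 (fully open); "finger_force": force on a finger pad.
Only numpy, scipy, OpenCV 4.12 (cv2) and the standard library are available. Lean on these libraries where they do the work, as an engineer would, in place of code of your own. Each camera call takes 0.05 s, during which the arm holds its last target. There are 200 camera calls.

## Working session

There is one attempt and no reset: what is moved stays moved. The work goes in short steps, Python scripts to look and compute and a tool call to move; the robot and the scene stay as the last step left them, time stands still between calls to the robot, and variables do not carry over. Pictures are saved under pics/ and viewed, at most 10 in all, crops included, and the job is handed in when it is done.

Besides the shell and the picture viewer there is one more tool, called after "Request:" as name(argument=value, ...), one argument or row to a line, values as JSON. send_rows: Moves the arm, as the interface text tells. Its arguments: {"type":"object","properties":{"series":{"type":"array"},"force":{"type":"number"}},"required":["series"]}

```bash
mkdir -p pics; ls
cat > h.py <<'E'
import numpy as np, cv2
from scipy.spatial.transform import Rotation as Rn
from plant import ctrl
def ray(c,u,v):
    R=np.array(c["R"]);t=np.array(c["t"])
    d=R.T@np.array([(u-c["cx"])/c["fx"],(v-c["cy"])/c["fy"],1.]);return -R.T@t,d/np.linalg.norm(d)
def onz(c,u,v,z):
    o,d=ray(c,u,v);return o+d*(z-o[2])/d[2]
def proj(c,X):
    p=np.array(c["R"])@np.array(X)+np.array(c["t"]);return np.array([c["fx"]*p[0]/p[2]+c["cx"],c["fy"]*p[1]/p[2]+c["cy"]])
def snap(n,f):
    c=ctrl.read_camera(n);np.savez("pics/%s.npz"%f,**c);cv2.imwrite("pics/%s.png"%f,cv2.cvtColor(c["img"],cv2.COLOR_RGB2BGR));return c
def load(f): return dict(np.load("pics/%s.npz"%f))
E
python3 - <<'E'
from h import *
s=ctrl.get_state();print(s)
a=snap("top","top0");b=snap("side","side0")
for c in(a,b): print(c["fx"],c["cx"],c["cy"],-np.array(c["R"]).T@c["t"],np.round(c["R"],3).tolist())
E
```

```text
pics
{'time': 0.0, 'qpos': array([-1.42398427e+00,  2.87174182e-01,  1.57815995e+00, -8.21357434e-06,
        1.27858612e+00, -1.50001912e-01]), 'dq': array([ 1.49723169e-03,  3.90422271e-05,  5.99142484e-04, -5.05814458e-04,
       -8.41174418e-04,  9.68009714e-04]), 'joint_efforts': array([-2.27990249e-04, -4.05978191e+01, -2.92627519e+01, -1.63206187e-04,
        5.85712987e-03,  1.40582564e-06]), 'eef_pos': array([ 0.19735012, -0.64482984,  0.22995072]), 'tcp_rot': array([ 9.89007035e-01,  1.47863889e-01, -2.07513747e-06, -1.16380425e-03]), 'contact_force': array([0.14407226, 0.25003911, 0.67487866]), 'wrist_torque': array([-0.01870001,  0.02418062,  0.0209302 ]), 'finger_force': 0.0, 'opening': 0.9972329598734929}
372.78915419404177 251.30829322224076 191.7918592028531 [ 0.2476406  -0.18173226  0.94595808] [[0.238, -0.971, -0.004], [-0.901, -0.22, -0.374], [0.362, 0.093, -0.927]]
456.9914149166572 257.11205945231626 184.34410543581575 [0.23074492 0.9611368  0.84191578] [[-0.947, -0.321, 0.025], [-0.198, 0.519, -0.832], [0.254, -0.792, -0.555]]
```

View pics/top0.png

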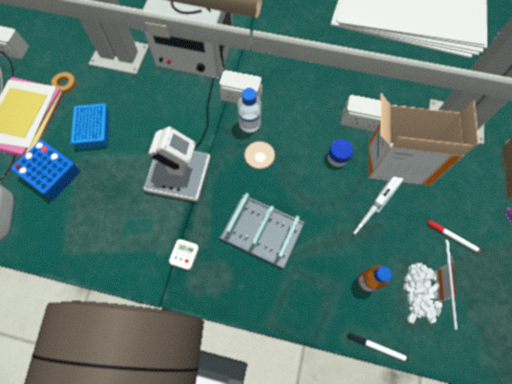

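View pics/side0.png

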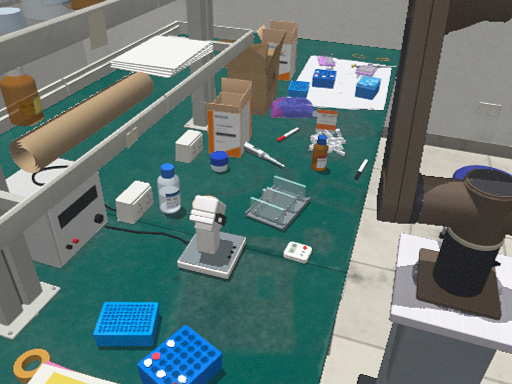

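Top view: rack at about (262,230) with three plates, reader at (177,170), timer (184,254), bottle (375,278), dish (260,155). Side view: rack (280,200), reader (210,240). I'll zoom in on both.

Run:
```python
from h import *
a=load("top0")["img"];b=load("side0")["img"]
def cr(i,x,y,w,h,s=4):return cv2.resize(i[y:y+h,x:x+w],None,fx=s,fy=s,interpolation=cv2.INTER_CUBIC)
o=np.vstack([np.hstack([cr(a,215,187,100,75),cr(b,235,165,100,75)]),np.hstack([cr(a,135,120,100,75+0),cr(b,170,190,100,75)])])
cv2.imwrite("pics/z0.png",o[:,:,::-1])
```

```text
(no output)
```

View pics/z0.png

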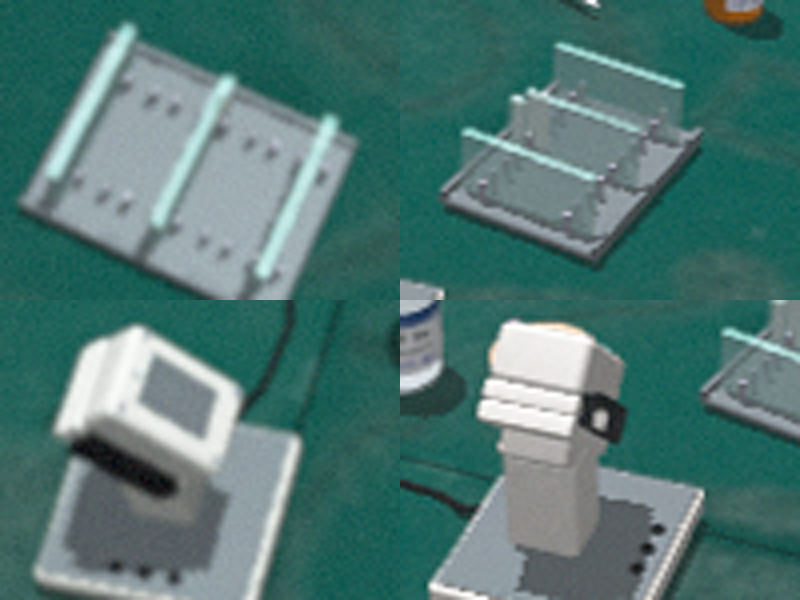

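Zoom: the middle plate is the notched one, with the notch at its far end (side pixel about (265,189)). In the top view the slot's dark mouth is around pixel (165,161). Next come plate and coarse reader measurements.

Run:
```python
from h import *
c=load("top0");hsv=cv2.cvtColor(c["img"],cv2.COLOR_RGB2HSV)
m=((hsv[...,0]>70)&(hsv[...,0]<100)&(hsv[...,2]>175)&(hsv[...,1]>20)&(hsv[...,1]<110)).astype(np.uint8)
m[:190]=0;m[270:]=0;m[:,:215]=0;m[:,315:]=0
n,l,st,ce=cv2.connectedComponentsWithStats(m)
for i in range(1,n):
    if st[i,4]<25: continue
    p=np.argwhere(l==i)[:,::-1].astype(float)
    W=np.array([onz(c,u,v,.064)[:2] for u,v in p]);mu=W.mean(0);d=np.linalg.svd(W-mu)[2][0];d*=np.sign(d[0])
    s=(W-mu)@d;print(st[i],"mid",np.round(mu+d*(s.max()+s.min())/2,4),"len",np.ptp(s).round(4),"yaw",np.arctan2(d[1],d[0]).round(4),"ends",mu+d*s.min(),mu+d*s.max())
q=lambda x,y:(135+x/4,120+(y-300)/4)
for n,x,y,z in [("footFR",258,600,.028),("footBR",300,435,.028),("footFL",38,578,.028),("slotL",75,450,.15),("slotR",168,490,.11)]:
    print(n,np.round(onz(c,*q(x,y),z),4))
def tri(u1,u2):
    b=load("side0");A=[];r=[]
    for cc,u in((c,u1),(b,u2)):
        o,d=ray(cc,*u);P=np.eye(3)-np.outer(d,d);A.append(P);r.append(P@o)
    X=np.linalg.lstsq(np.vstack(A),np.hstack(r),rcond=None)[0];return X,[np.linalg.norm(a@X-b_) for a,b_ in zip(A,r)]
```

```text
[226 193  23  38 175] mid [ 0.532  -0.0716] len 0.1089 yaw -0.2198 ends [ 0.47888799 -0.05969635] [ 0.58520418 -0.08345177]
[250 206  24  38 223] mid [ 0.5168 -0.1379] len 0.105 yaw -0.2682 ends [ 0.46619733 -0.12394873] [ 0.56746684 -0.15178138]
[279 216  22  41 290] mid [ 0.5021 -0.2122] len 0.1089 yaw -0.1358 ends [ 0.44815101 -0.20486558] [ 0.55600224 -0.21959992]
[254 223  33  37 353] mid [ 0.4811 -0.1706] len 0.0923 yaw -0.3184 ends [ 0.43731204 -0.1561823 ] [ 0.52496554 -0.18507466]
[235 239  16   8  47] mid [ 0.4589 -0.1039] len 0.0371 yaw -1.4654 ends [ 0.45698125 -0.08550682] [ 0.46088117 -0.12236064]
footFR [0.5648 0.0412 0.028 ]
footBR [0.6895 0.0484 0.028 ]
footFL [0.5452 0.1882 0.028 ]
slotL [0.5892 0.1459 0.15  ]
slotR [0.5936 0.0968 0.11  ]
```

```bash
cat >> h.py <<'E'
def Rtool(xdir,zdir):
    z=np.array(zdir,float);z/=np.linalg.norm(z);x=np.array(xdir,float);x-=z*(x@z);x/=np.linalg.norm(x)
    return np.column_stack([x,np.cross(z,x),z])
def plan(P,R,jaw,n=None,frm=None):
    "rows from the present (or frm) pose to P,R"
    s=ctrl.get_state();p,r=frm if frm else (np.array(s["eef_pos"]),Rn.from_quat(s["tcp_rot"]).as_matrix())
    P=np.array(P,float);w=Rn.from_matrix(r.T@R).as_rotvec()
    n=n or int(np.ceil(max(np.linalg.norm(P-p)/.058,np.linalg.norm(w)/.175,1)))
    st=(P-p)/n;dR=Rn.from_rotvec(w/n).as_matrix();rows=[]
    for i in range(n):
        rows.append([round(float(v),2) for v in r.T@st*100]+[round(float(v),4) for v in w/n]+[jaw]);r=r@dR
    print(n,rows);return P,R
E
python3 - <<'E'
from h import *
c=snap("wrist","w0");print(np.round(c["hand_eye"],4).tolist(),c["fx"],c["cx"],c["cy"])
t=load("top0")
print("bottle",onz(t,372,290,0),"timer",onz(t,184,254,.019),"dish",onz(t,260,155,.016))
# view pose before the reader, looking forward-down
a=plan([.43,.09,.36],Rtool([np.cos(.1),np.sin(.1),0],[.35,.03,-.93]),1)
E
```

```text
[[0.0007, -0.949, -0.3153, 0.0817], [1.0, 0.0007, 0.0003, -0.001], [-0.0001, -0.3153, 0.949, -0.1423], [0.0, 0.0, 0.0, 1.0]] 303.67930181346725 257.7808370001971 192.48958097927124
bottle [ 0.43372412 -0.43913195  0.        ] timer [0.40588667 0.03517361 0.019     ] dish [ 0.72456259 -0.08588059  0.016     ]
14 [[3.12, -4.54, -0.92, -0.0031, 0.0257, 0.0138, 1], [3.08, -4.58, -0.85, -0.0031, 0.0257, 0.0138, 1], [3.04, -4.62, -0.79, -0.0031, 0.0257, 0.0138, 1], [3.0, -4.66, -0.72, -0.0031, 0.0257, 0.0138, 1], [2.95, -4.69, -0.66, -0.0031, 0.0257, 0.0138, 1], [2.9, -4.73, -0.6, -0.0031, 0.0257, 0.0138, 1], [2.85, -4.77, -0.54, -0.0031, 0.0257, 0.0138, 1], [2.8, -4.81, -0.48, -0.0031, 0.0257, 0.0138, 1], [2.74, -4.84, -0.43, -0.0031, 0.0257, 0.0138, 1], [2.69, -4.88, -0.37, -0.0031, 0.0257, 0.0138, 1], [2.63, -4.92, -0.32, -0.0031, 0.0257, 0.0138, 1], [2.57, -4.95, -0.27, -0.0031, 0.0257, 0.0138, 1], [2.5, -4.99, -0.22, -0.0031, 0.0257, 0.0138, 1], [2.44, -5.02, -0.17, -0.0031, 0.0257, 0.0138, 1]]
```

Run:
```python
from h import *
a=plan([.40,-.25,.33],Rtool([np.cos(1.7),np.sin(1.7),0],[.05,0,-1]),1,n=10)
plan([.43,.09,.36],Rtool([-np.cos(.1),-np.sin(.1),0],[.35,.03,-.93]),1,n=9,frm=a)
```

```text
10 [[3.09, -3.19, -0.99, -0.0047, 0.0028, -0.1403, 1], [3.51, -2.72, -1.0, -0.0047, 0.0028, -0.1403, 1], [3.86, -2.2, -1.0, -0.0047, 0.0028, -0.1403, 1], [4.13, -1.63, -0.99, -0.0047, 0.0028, -0.1403, 1], [4.32, -1.03, -0.99, -0.0047, 0.0028, -0.1403, 1], [4.42, -0.41, -0.98, -0.0047, 0.0028, -0.1403, 1], [4.44, 0.22, -0.97, -0.0047, 0.0028, -0.1403, 1], [4.37, 0.84, -0.95, -0.0047, 0.0028, -0.1403, 1], [4.21, 1.45, -0.94, -0.0047, 0.0028, -0.1403, 1], [3.97, 2.03, -0.92, -0.0047, 0.0028, -0.1403, 1]]
9 [[3.7, 0.83, -0.32, -0.0266, -0.0275, -0.1698, 1], [3.5, 1.45, -0.38, -0.0266, -0.0275, -0.1698, 1], [3.19, 2.03, -0.43, -0.0266, -0.0275, -0.1698, 1], [2.79, 2.56, -0.45, -0.0266, -0.0275, -0.1698, 1], [2.3, 3.0, -0.45, -0.0266, -0.0275, -0.1698, 1], [1.75, 3.36, -0.42, -0.0266, -0.0275, -0.1698, 1], [1.14, 3.61, -0.37, -0.0266, -0.0275, -0.1698, 1], [0.51, 3.76, -0.29, -0.0266, -0.0275, -0.1698, 1], [-0.14, 3.8, -0.19, -0.0266, -0.0275, -0.1698, 1]]
```

Request:
send_rows(
  series=[
    [[3.1, -3.2, -1, -0.005, 0.003, -0.14, 1], [3.5, -2.7, -1, -0.005, 0.003, -0.14, 1], [3.9, -2.2, -1, -0.005, 0.003, -0.14, 1], [4.1, -1.6, -1, -0.005, 0.003, -0.14, 1], [4.3, -1, -1, -0.005, 0.003, -0.14, 1], [4.4, -0.4, -1, -0.005, 0.003, -0.14, 1], [4.4, 0.2, -1, -0.005, 0.003, -0.14, 1], [4.4, 0.8, -1, -0.005, 0.003, -0.14, 1], [4.2, 1.5, -0.9, -0.005, 0.003, -0.14, 1], [4, 2, -0.9, -0.005, 0.003, -0.14, 1]],
  ],
)

```text
time: 1.4
eef_pos: [0.4007, -0.2496, 0.3314]
tcp_rot: [0.659, 0.752, 0.017, 0.021]
contact_force: [1.0, 0.8, 0.5]
opening: 0.998
finger_force: 0.0
```

Request:
send_rows(
  series=[
    [[3.7, 0.8, -0.3, -0.027, -0.028, -0.17, 1], [3.5, 1.5, -0.4, -0.027, -0.028, -0.17, 1], [3.2, 2, -0.4, -0.027, -0.028, -0.17, 1], [2.8, 2.6, -0.5, -0.027, -0.028, -0.17, 1], [2.3, 3, -0.5, -0.027, -0.028, -0.17, 1], [1.8, 3.4, -0.4, -0.027, -0.028, -0.17, 1], [1.1, 3.6, -0.4, -0.027, -0.028, -0.17, 1], [0.5, 3.8, -0.3, -0.027, -0.028, -0.17, 1], [-0.1, 3.8, -0.2, -0.027, -0.028, -0.17, 1], [0, 0, 0, 0, 0, 0, 1]],
  ],
)

```text
time: 2.65
eef_pos: [0.43, 0.0918, 0.3615]
tcp_rot: [-0.051, 0.982, 0.005, 0.184]
contact_force: [1.0, -0.8, 0.2]
opening: 1.001
finger_force: 0.0
```

```bash
cat >> h.py <<'E'
def wsnap(f):
    s=ctrl.get_state();c=dict(ctrl.read_camera("wrist"))
    T=np.eye(4);T[:3,:3]=Rn.from_quat(s["tcp_rot"]).as_matrix();T[:3,3]=s["eef_pos"]
    E=np.linalg.inv(T@np.array(c["hand_eye"]));c["R"]=E[:3,:3];c["t"]=E[:3,3]
    np.savez("pics/%s.npz"%f,**c);cv2.imwrite("pics/%s.png"%f,cv2.cvtColor(c["img"],cv2.COLOR_RGB2BGR));return c
E
python3 - <<'E'
from h import *
wsnap("w1");s=ctrl.get_state();print(s["time"],s["qpos"],s["eef_pos"])
im=cv2.imread("pics/w1.png");cv2.imwrite("pics/w1b.png",cv2.resize(im,None,fx=1.56,fy=1.56,interpolation=3))
E
```

```text
2.7 [-0.05068066 -0.56373372  2.13507982  0.04950316  1.20420838 -1.73239703] [0.43015189 0.0907419  0.36133862]
```

View pics/w1b.png

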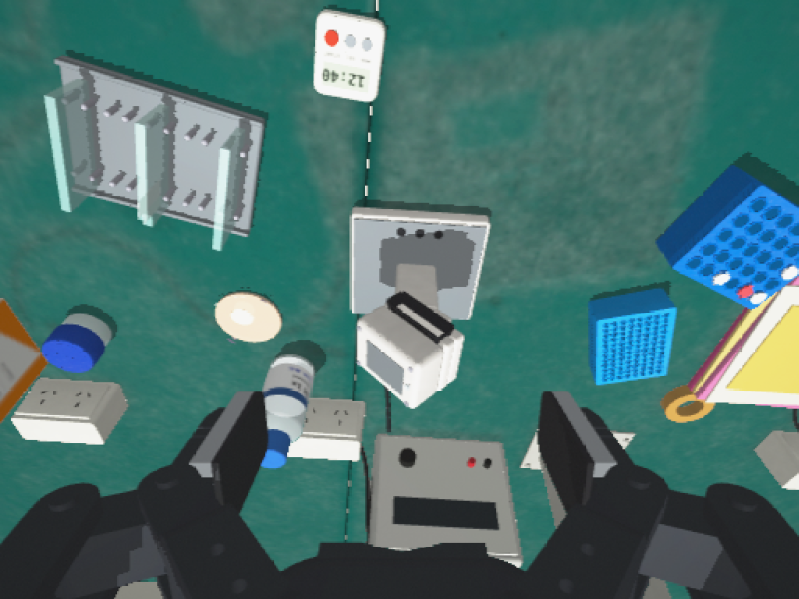

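Wrist view (upside-down, robot at top): reader centred, slot mouth with black rim at display (420,315), i.e. pixel (269,202). Rack is at left, with the notched plate in the middle. I'll move closer for precision; first a closer pose in front of the slot.

Run:
```python
from h import *
c=load("w1");k=1/1.5605
for n,u,v,z in [("slot",420,315,.130),("foot FR",352,216,.028),("foot FL",489,219,.028),("BL",468,318,.028),("BR",353,312,.028)]:
    print(n,np.round(onz(c,(u+.5)*k-.5,(v+.5)*k-.5,z),4))
plan([.40,.11,.25],Rtool([-np.cos(.1),-np.sin(.1),0],[.5,.06,-.86]),1)
```

```text
slot [0.5942 0.1246 0.13  ]
foot FR [0.5545 0.0501 0.028 ]
foot FL [0.5425 0.1926 0.028 ]
BL [0.6808 0.1971 0.028 ]
BR [0.6867 0.0561 0.028 ]
3 [[2.21, 0.77, 3.12, -0.006, -0.0535, 0.0029, 1], [2.38, 0.75, 3.0, -0.006, -0.0535, 0.0029, 1], [2.53, 0.72, 2.87, -0.006, -0.0535, 0.0029, 1]]
```

Request:
send_rows(
  series=[
    [[2.2, 0.8, 3.1, -0.006, -0.054, 0.003, 1], [2.4, 0.8, 3.0, -0.006, -0.054, 0.003, 1], [2.5, 0.7, 2.9, -0.006, -0.054, 0.003, 1], [0, 0, 0, 0, 0, 0, 1], [0, 0, 0, 0, 0, 0, 1]],
  ],
)

```text
time: 3.32
eef_pos: [0.4023, 0.1093, 0.2532]
tcp_rot: [-0.045, 0.963, 0.018, 0.264]
contact_force: [0.2, 0.4, 0.7]
opening: 1.001
finger_force: 0.0
```

Run:
```python
from h import *
c=wsnap("w2");s=ctrl.get_state();print(s["time"],s["qpos"],s["eef_pos"])
u,v=proj(c,[.5942,.1246,.13]).round().astype(int);print(u,v)
x0,y0=u-70,max(v-95,0);print(x0,y0)
i=c["img"][y0:y0+120,x0:x0+160];cv2.imwrite("pics/w2b.png",cv2.resize(i,None,fx=5,fy=5,interpolation=3)[:,:,::-1])
```

```text
3.375 [-0.02255556 -0.70984053  2.43404516  0.09087665  0.88657376 -1.72601358] [0.40281559 0.10937473 0.2542528 ]
253 244
183 149
```

View pics/w2b.png

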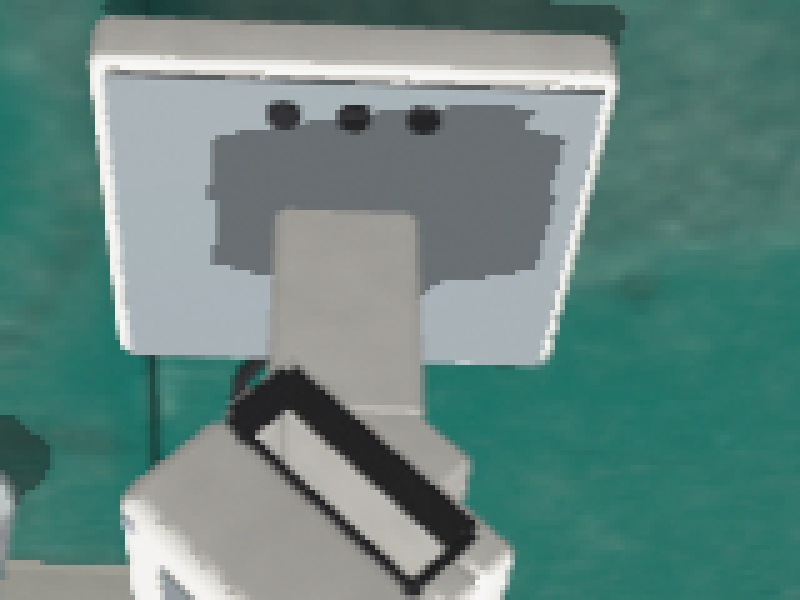

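Crop (5x, origin (183,149)): black lip rim has corners at about (292,368), (232,415), (475,530), (412,595). The foot's top face has corners near (95,62), (615,85), (125,350), (548,362).

Run:
```python
from h import *
c=load("w2");g=cv2.cvtColor(c["img"],cv2.COLOR_RGB2GRAY)
m=(g<70).astype(np.uint8);m[:,:225]=0;m[:215]=0;m[:,282:]=0;m[272:]=0
n,l,st,_=cv2.connectedComponentsWithStats(m);i=1+np.argmax(st[1:,4]);print(st[i])
k=cv2.findContours((l==i).astype(np.uint8),0,2)[0][0];r=cv2.minAreaRect(k);print(r,cv2.boxPoints(r).tolist())
hull=cv2.convexHull(k);print(cv2.approxPolyDP(hull,2.5,True)[:,0].tolist())
d=lambda x,y:((x+.5)/5-.5+183,(y+.5)/5-.5+149)
for nm,P in (("mask",None),("hand",[d(292,366),d(230,418),d(412,597),d(476,528)])):
    if P is None: continue
    # diagonal crossing
    P=np.array(P);L=lambda a,b:np.cross([*a,1],[*b,1]);x=np.cross(L(P[0],P[2]),L(P[1],P[3]));x=x[:2]/x[2];C=onz(c,*x,.130);print(nm,x,C)
    for psi in(0,.04,.08,.12):
        y=np.array([np.cos(psi),np.sin(psi),0]);rt=np.array([y[1],-y[0],0]);up=np.array([0,0,1]);hx=(rt+up)/2**.5;hz=(up-rt)/2**.5
        out=[]
        for p in P:
            o,dd=ray(c,*p);X=o+dd*((C-o)@y)/(dd@y)-C;out.append((round(1e3*X@hx,1),round(1e3*X@hz,1)))
        print(psi,out,"mouth",C+.006*y)
# foot edges
e=g.astype(float)
for nm,a,b in (("front",(110,62),(600,82)),("right",(97,80),(124,340)),("left",(614,100),(549,350))):
    A=onz(c,*d(*a),.028);B=onz(c,*d(*b),.028);print(nm,A,B,np.arctan2(*(B-A)[[1,0]]))
```

```text
[229 221  49  47 548]
((251.25469970703125, 241.89498901367188), (56.85830307006836, 19.195945739746094), 43.15238952636719) [[223.9501190185547, 229.4532012939453], [237.0790252685547, 215.4490509033203], [278.55926513671875, 254.33677673339844], [265.43035888671875, 268.3409423828125]]
[[232, 221], [245, 225], [277, 253], [266, 267], [230, 235]]
hand [251.78916243 242.56913767] [0.59106806 0.12279419 0.13      ]
0 [(np.float64(-11.9), np.float64(-32.3)), (np.float64(11.3), np.float64(-31.0)), (np.float64(13.1), np.float64(35.5)), (np.float64(-12.2), np.float64(33.6))] mouth [0.59706806 0.12279419 0.13      ]
0.04 [(np.float64(-12.2), np.float64(-32.6)), (np.float64(10.8), np.float64(-31.6)), (np.float64(13.4), np.float64(35.7)), (np.float64(-11.5), np.float64(33.9))] mouth [0.59706326 0.12303412 0.13      ]
0.08 [(np.float64(-12.5), np.float64(-32.9)), (np.float64(10.2), np.float64(-32.2)), (np.float64(13.6), np.float64(35.9)), (np.float64(-10.9), np.float64(34.3))] mouth [0.59704887 0.12327368 0.13      ]
0.12 [(np.float64(-12.7), np.float64(-33.2)), (np.float64(9.8), np.float64(-32.9)), (np.float64(13.9), np.float64(36.1)), (np.float64(-10.3), np.float64(34.8))] mouth [0.59702491 0.12351246 0.13      ]
front [0.55196893 0.05450925 0.028     ] [0.54764339 0.18999991 0.028     ] 1.6027104721641885
right [0.55911478 0.05070233 0.028     ] [0.67982866 0.05491803 0.028     ] 0.034908839735381565
left [0.55420251 0.19540876 0.028     ] [0.67351582 0.19895489 0.028     ] 0.029712400319963445
```

Run:
```python
from h import *
a=plan([.47,-.131,.20],Rtool([-np.cos(.213),np.sin(.213),0],[0,0,-1]),0)
```

```text
5 [[-0.22, -4.93, 1.33, 0.0187, 0.1062, 0.06, 0], [-0.66, -4.87, 1.38, 0.0187, 0.1062, 0.06, 0], [-1.09, -4.8, 1.37, 0.0187, 0.1062, 0.06, 0], [-1.52, -4.69, 1.32, 0.0187, 0.1062, 0.06, 0], [-1.94, -4.56, 1.23, 0.0187, 0.1062, 0.06, 0]]
```

Request:
send_rows(
  series=[
    [[-0.2, -4.9, 1.3, 0.019, 0.106, 0.06, 0], [-0.7, -4.9, 1.4, 0.019, 0.106, 0.06, 0], [-1.1, -4.8, 1.4, 0.019, 0.106, 0.06, 0], [-1.5, -4.7, 1.3, 0.019, 0.106, 0.06, 0], [-1.9, -4.6, 1.2, 0.019, 0.106, 0.06, 0], [0, 0, 0, 0, 0, 0, 0], [0, 0, 0, 0, 0, 0, 0], [0, 0, 0, 0, 0, 0, 0]],
  ],
)

```text
time: 4.38
eef_pos: [0.468, -0.1302, 0.1977]
tcp_rot: [0.105, 0.994, -0.001, -0.001]
contact_force: [0.7, -0.1, -0.4]
opening: 0.499
finger_force: 0.0
```

Run:
```python
from h import *
c=wsnap("w3");s=ctrl.get_state();print(s["time"],s["qpos"],s["eef_pos"],s["tcp_rot"])
im=cv2.imread("pics/w3.png");cv2.imwrite("pics/w3b.png",cv2.resize(im,None,fx=1.56,fy=1.56,interpolation=3))
```

```text
4.425 [-0.47904269 -0.10822426  2.06341091 -0.00294927  1.18667969 -1.83804007] [ 0.46779747 -0.13004139  0.19762832] [ 1.05151833e-01  9.94455230e-01 -1.22314091e-03 -6.25796864e-04]
```

View pics/w3b.png

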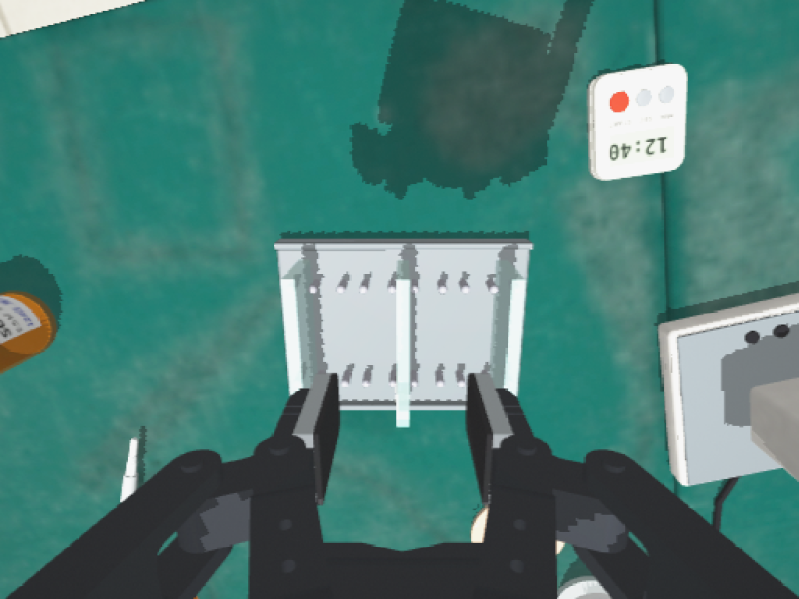

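Wrist view: the middle plate's top edge runs from the near end at display (403,279) to the far end at about (402,428), lying between the open fingers and nearly in line with them.

Run:
```python
from h import *
c=load("w3");k=1/1.5605
f=lambda u,v:onz(c,(u+.5)*k-.5,(v+.5)*k-.5,.064)
A=f(403,279);B=f(402.5,428);print(A,B,np.linalg.norm(A-B),np.arctan2(*(B-A)[[1,0]]))
for a,b in(((289,279),(297,397)),((517,279),(509,397))): print(f(*a),f(*b))
th=np.arctan2(*(B-A)[[1,0]]);th=-.213
u=np.array([np.cos(th),np.sin(th),0]);G=A+u*.033;G[2]=.036;print("grip",G)
R=Rtool(-u,[0,0,-1])
a=plan([G[0],G[1],.10],R,0,n=3);plan(G,R,0,n=3,frm=a)
```

```text
[ 0.46514167 -0.12839179  0.064     ] [ 0.56675472 -0.15037051  0.064     ] 0.1039628616004186 -0.21301669978763574
[ 0.45082644 -0.19581495  0.064     ] [ 0.52939266 -0.21335305  0.064     ]
[ 0.47943472 -0.06107309  0.064     ] [ 0.55820623 -0.07703688  0.064     ]
grip [ 0.49739591 -0.13536776  0.036     ]
3 [[-1.01, 0.04, 3.25, -0.0009, -0.0003, 0.0008, 0], [-1.0, 0.04, 3.25, -0.0009, -0.0003, 0.0008, 0], [-1.0, 0.04, 3.25, -0.0009, -0.0003, 0.0008, 0]]
3 [[0.0, 0.0, 2.13, 0.0, 0.0, 0.0, 0], [0.0, 0.0, 2.13, 0.0, 0.0, 0.0, 0], [0.0, 0.0, 2.13, 0.0, 0.0, 0.0, 0]]
```

Request:
send_rows(
  series=[
    [[-1, 0.04, 3.2, 0, 0, 0, 0], [-1, 0.04, 3.2, 0, 0, 0, 0], [-1, 0.04, 3.2, 0, 0, 0, 0], [0, 0, 2.2, 0, 0, 0, 0], [0, 0, 2.2, 0, 0, 0, 0], [0, 0, 2.1, 0, 0, 0, 0], [0, 0, 0, 0, 0, 0, 0], [0, 0, 0, 0, 0, 0, 0]],
  ],
)

```text
time: 5.42
eef_pos: [0.4972, -0.1358, 0.0365]
tcp_rot: [0.105, 0.994, -0.001, -0.001]
contact_force: [-0.5, -0.3, 0.2]
opening: 0.5
finger_force: 0.0
```

Run:
```python
from h import *
wsnap("w4")
im=cv2.imread("pics/w4.png")[120:320,130:390];cv2.imwrite("pics/w4b.png",cv2.resize(im,None,fx=3,fy=3,interpolation=3))
```

```text
(no output)
```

View pics/w4b.png

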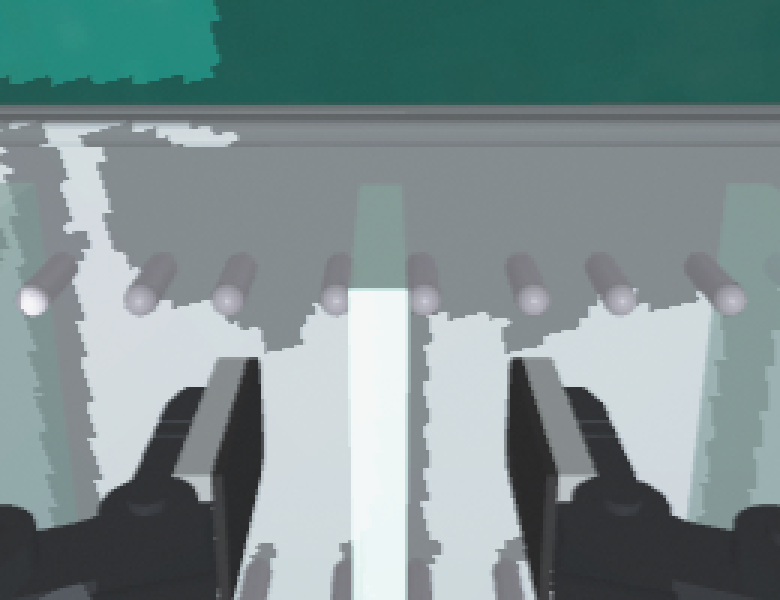

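The plate is centred between the fingers, its clear end at display (378,288) and the pins below the pads. Closing.

Request:
send_rows(
  series=[
    [[0, 0, 0, 0, 0, 0, -1], [0, 0, 0, 0, 0, 0, -1], [0, 0, 0, 0, 0, 0, -1], [0, 0, 0, 0, 0, 0, -1], [0, 0, 0, 0, 0, 0, -1], [0, 0, 0, 0, 0, 0, -1], [0, 0, 0, 0, 0, 0, -1], [0, 0, 0, 0, 0, 0, -1]],
  ],
  force=60,
)

```text
time: 6.48
eef_pos: [0.4969, -0.1362, 0.0358]
tcp_rot: [0.106, 0.994, -0.001, -0.002]
contact_force: [-1.5, 1.1, 5.8]
opening: 0.081
finger_force: 60.0
```

Run:
```python
from h import *
s=ctrl.get_state();c=wsnap("w5")
print(s["eef_pos"],s["finger_force"],s["opening"],s["contact_force"])
for f in("w4","w5"):
    c=load(f);g=cv2.cvtColor(c["img"],cv2.COLOR_RGB2GRAY).astype(float);col=g[195:235,250:262].mean(1);v=195+.5+np.argmax(np.diff(col))
    A=onz(c,256,v,.064);print(f,v,A,"dist near end to tcp",np.linalg.norm((A-s["eef_pos"])[:2]))
```

```text
[ 0.49693539 -0.13621829  0.03580148] 60.042566657066345 0.08124667604682136 [-1.47270517  1.12060168  5.84250174]
w4 215.5 [ 0.46545996 -0.12835934  0.064     ] dist near end to tcp 0.032441727071659626
w5 217.5 [ 0.4658858  -0.12885519  0.064     ] dist near end to tcp 0.03191068810204635
```

Request:
send_rows(
  series=[
    [[0, 0, -1, 0, 0, 0, -1], [0, 0, -2, 0, 0, 0, -1], [0, 0, -3, 0, 0, 0, -1], [0, 0, -4, 0, 0, 0, -1], [0, 0, -4, 0, 0, 0, -1], [0, 0, -3.5, 0, 0, 0, -1], [0, 0, -1, 0, 0, 0, -1], [0, 0, 0, 0, 0, 0, -1], [0, 0, 0, 0, 0, 0, -1]],
  ],
)

```text
time: 7.65
eef_pos: [0.4961, -0.1352, 0.2176]
tcp_rot: [0.106, 0.994, -0.0, -0.004]
contact_force: [0.2, -0.3, -1.3]
opening: 0.079
finger_force: 59.1
```

```bash
cat >> h.py <<'E'
M=np.array([.597,.1235,.130]);psi=.032
hy=np.array([np.cos(psi),np.sin(psi),0]);_rt=np.array([hy[1],-hy[0],0]);_up=np.array([0,0,1.])
hx=(_rt+_up)/2**.5;hz=(_up-_rt)/2**.5;H=np.column_stack([hx,hy,hz])
RT=Rtool(-hy,-hz);FT=np.array([-.0778,0,-.0022])   # frosted end in the tool frame
def tcp_for(f): return M+H@np.array(f)-RT@FT
def where():
    s=ctrl.get_state();R=Rn.from_quat(s["tcp_rot"]).as_matrix();f=H.T@(s["eef_pos"]+R@FT-M)
    print("t",s["time"],"F head mm",np.round(f*1e3,2),"rot err",np.round(Rn.from_matrix(RT.T@R).as_rotvec(),4),"force head",np.round(H.T@s["contact_force"],2),"grip",round(s["finger_force"],1),"open",round(s["opening"],4),"q",np.round(s["qpos"],3))
E
python3 - <<'E'
from h import *
where();c=wsnap("w6")
a=plan([.455,.10,.22],RT,-1,n=8);b=plan(tcp_for([0,-.030,0]),RT,-1,n=4,frm=a);print(b[0])
E
```

```text
t 7.65 F head mm [ 256.9   -33.65 -130.79] rot err [-0.7815  0.1035  0.2281] force head [-0.67  0.17 -1.09] grip 59.1 open 0.0786 q [-0.462 -0.055  1.976 -0.003  1.228 -1.82 ]
8 [[1.12, 2.77, -0.02, 0.0977, -0.0129, -0.0285, -1], [1.04, 2.78, -0.31, 0.0977, -0.0129, -0.0285, -1], [0.95, 2.77, -0.59, 0.0977, -0.0129, -0.0285, -1], [0.87, 2.72, -0.87, 0.0977, -0.0129, -0.0285, -1], [0.78, 2.64, -1.15, 0.0977, -0.0129, -0.0285, -1], [0.69, 2.54, -1.41, 0.0977, -0.0129, -0.0285, -1], [0.6, 2.41, -1.66, 0.0977, -0.0129, -0.0285, -1], [0.51, 2.25, -1.89, 0.0977, -0.0129, -0.0285, -1]]
4 [[-0.87, 1.93, 1.31, 0.0, 0.0, 0.0, -1], [-0.87, 1.93, 1.31, 0.0, 0.0, 0.0, -1], [-0.87, 1.93, 1.31, 0.0, 0.0, 0.0, -1], [-0.87, 1.93, 1.31, 0.0, 0.0, 0.0, -1]]
[0.48930496 0.11849615 0.12844437]
```

Request:
send_rows(
  series=[
    [[1.1, 2.8, 0, 0.098, -0.013, -0.0285, -1], [1, 2.8, -0.3, 0.098, -0.013, -0.0285, -1], [1, 2.8, -0.6, 0.098, -0.013, -0.0285, -1], [0.9, 2.7, -0.9, 0.098, -0.013, -0.0285, -1], [0.8, 2.6, -1.1, 0.098, -0.013, -0.0285, -1], [0.7, 2.5, -1.4, 0.098, -0.013, -0.0285, -1], [0.6, 2.4, -1.7, 0.098, -0.013, -0.0285, -1], [0.5, 2.3, -1.9, 0.098, -0.013, -0.0285, -1], [0, 0, 0, 0, 0, 0, -1], [0, 0, 0, 0, 0, 0, -1]],
  ],
)

```text
time: 8.95
eef_pos: [0.4553, 0.0997, 0.2205]
tcp_rot: [-0.015, 0.923, -0.385, 0.007]
contact_force: [0.3, -0.1, -1.0]
opening: 0.083
finger_force: 59.3
```

Run:
```python
from h import *
where()
plan(tcp_for([0,-.030,0]),RT,-1,n=4)
```

```text
t 8.95 F head mm [ 77.67 -64.55  52.67] rot err [ 0.0043 -0.0018  0.0011] force head [-0.66  0.28 -0.8 ] grip 59.3 open 0.0835 q [ 0.359  0.049  2.01  -0.746  1.44  -1.002]
4 [[-0.86, 1.95, 1.31, -0.0011, 0.0004, -0.0003, -1], [-0.86, 1.94, 1.31, -0.0011, 0.0004, -0.0003, -1], [-0.86, 1.94, 1.31, -0.0011, 0.0004, -0.0003, -1], [-0.86, 1.94, 1.31, -0.0011, 0.0004, -0.0003, -1]]
```

Orientation is good and the joints are comfortable. Now to the pre-insertion pose, then a look.

Request:
send_rows(
  series=[
    [[-0.9, 1.9, 1.3, -0.001, 0, 0, -1], [-0.9, 1.9, 1.3, -0.001, 0, 0, -1], [-0.85, 2, 1.3, -0.001, 0, 0, -1], [-0.8, 2, 1.3, -0.001, 0, 0, -1], [0, 0, 0, 0, 0, 0, -1], [0, 0, 0, 0, 0, 0, -1], [0, 0, 0, 0, 0, 0, -1]],
  ],
)

```text
time: 9.82
eef_pos: [0.4904, 0.1188, 0.131]
tcp_rot: [-0.013, 0.924, -0.383, 0.009]
contact_force: [0.2, 0.1, -0.9]
opening: 0.081
finger_force: 59.3
```

Run:
```python
from h import *
where();c=wsnap("w7");t=snap("top","top7");b=snap("side","side7")
u,v=proj(c,M);print("slot in wrist",u,v,"top",proj(t,M),"side",proj(b,M))
def cr(i,u,v,w,h,s):
    x=int(max(0,min(u-w/2,512-w)));y=int(max(0,min(v-h/2,384-h)));print(x,y);return cv2.resize(i[y:y+h,x:x+w],None,fx=s,fy=s,interpolation=3)
o=np.hstack([cr(c["img"],u,v,200,150,4)[:600,:400] if 0 else cr(c["img"],u,v,200,300,2),np.vstack([cr(t["img"],*proj(t,M-.03*hy),100,75,4),cr(b["img"],*proj(b,M-.03*hy),100,75,4)])])
cv2.imwrite("pics/w7b.png",o[:,:,::-1])
```

```text
t 9.825 F head mm [  1.91 -28.93   2.29] rot err [-0.0001 -0.0039  0.0046] force head [-0.73  0.22 -0.54] grip 59.3 open 0.0811 q [ 0.369  0.258  1.959 -0.76   1.326 -0.883]
slot in wrist 258.9266027219474 398.64657501000266 top [165.48900646 160.41512162] side [219.37198207 218.01205304]
158 84
111 133
180 182
```

View pics/w7b.png

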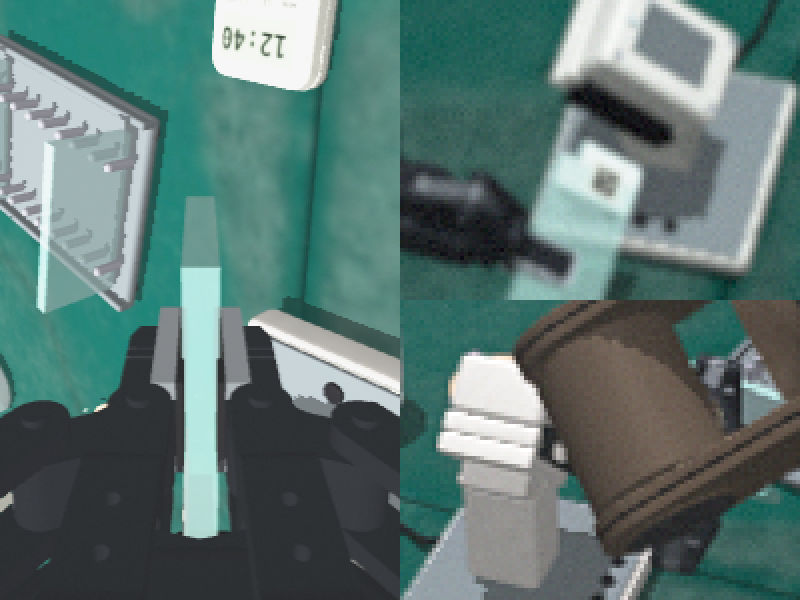

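Top view: the label faces up and the frosted, notched end points at the slot. I'll correct the 2 mm offsets and advance to the lips.

Request:
send_rows(
  series=[
    [[-0.5, 0.19, 0.23, 0, 0.004, -0.0045, -1], [-0.5, 0, 0, 0, 0, 0, -1], [-0.5, 0, 0, 0, 0, 0, -1], [0, 0, 0, 0, 0, 0, -1], [0, 0, 0, 0, 0, 0, -1], [0, 0, 0, 0, 0, 0, -1]],
  ],
)

```text
time: 10.72
eef_pos: [0.5047, 0.1193, 0.1265]
tcp_rot: [-0.016, 0.924, -0.383, 0.005]
contact_force: [0.7, 0.2, -1.5]
opening: 0.083
finger_force: 59.3
```

Run:
```python
from h import *
where();t=snap("top","top8")
for f in("w1","w2","top0"):
    c=load(f);g=cv2.cvtColor(c["img"],cv2.COLOR_RGB2GRAY);u,v=proj(c,M-.006*hy).astype(int)
    m=np.zeros_like(g);m[v-28:v+29,u-30:u+31]=(g[v-28:v+29,u-30:u+31]<75)
    n,l,st,ce=cv2.connectedComponentsWithStats(m);i=1+np.argmax(st[1:,4])
    k=cv2.findContours((l==i).astype(np.uint8),0,2)[0][0];r=cv2.minAreaRect(k);C=onz(c,*r[0],.13);print(f,st[i],np.round(r[0],1),r[1],"mouth",np.round(C+.006*hy,4))
u,v=proj(t,M-.02*hy).astype(int);cv2.imwrite("pics/t8.png",cv2.resize(t["img"][v-30:v+30,u-40:u+40],None,fx=10,fy=10,interpolation=3)[:,:,::-1]);print(u-40,v-30)
for y in(-.5,0,.5): pass
print("expected F corners in top",[proj(t,M+H@np.array([.004,-.015,z])).round(1).tolist() for z in(-.026,.015)],"rim",[proj(t,M+H@np.array([x,-.006,z])).round(1).tolist() for x in(-.012,.012) for z in(-.033,.033)])
```

```text
t 10.725 F head mm [ -1.72 -14.59  -1.24] rot err [ 0.0006  0.0014 -0.0022] force head [-1.15  0.67 -0.95] grip 59.3 open 0.0833 q [ 0.36   0.292  1.927 -0.762  1.325 -0.895]
w1 [248 187  43  33 486] [268.4 202.4] (45.45206069946289, 15.574275970458984) mouth [0.6018 0.1241 0.13  ]
w2 [229 221  49  47 570] [251.  241.7] (57.54224395751953, 19.195945739746094) mouth [0.595  0.1218 0.13  ]
top0 [151 153  28  17 196] [165.2 161.2] (28.98781967163086, 7.788783073425293) mouth [0.6007 0.1237 0.13  ]
123 137
expected F corners in top [[173.3, 170.2], [159.3, 162.8]] rim [[173.2, 169.3], [150.8, 157.4], [178.5, 167.6], [155.8, 155.4]]
```

View pics/t8.png

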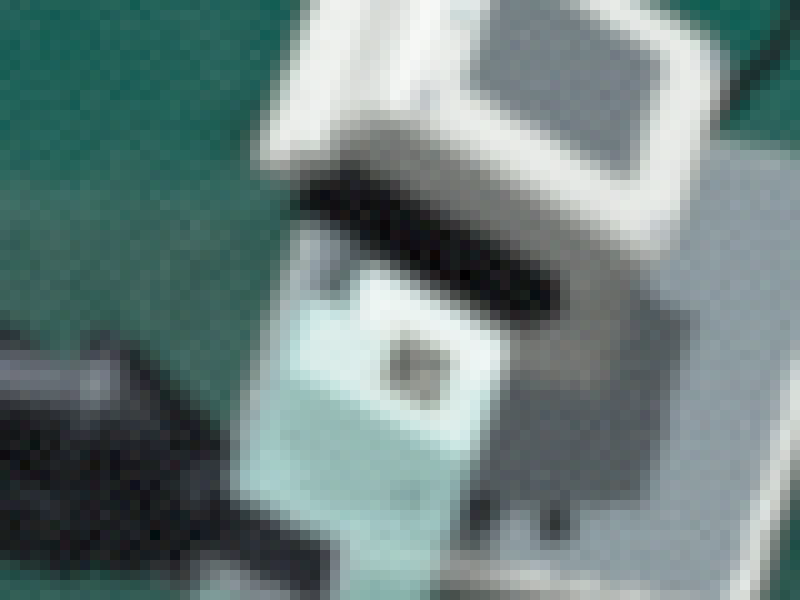

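Top view: the frosted end's right corner at (174,171) and the rim's right corner at (178.5,168) match the predictions within 1 px. Next I'll check for reading noise by averaging a few states.

```bash
cat >> h.py <<'E'
def avg(n=8):
    o=[]
    for i in range(n):
        ctrl.read_camera("side");s=ctrl.get_state();R=Rn.from_quat(s["tcp_rot"]).as_matrix()
        o.append(np.r_[1e3*(H.T@(s["eef_pos"]+R@FT-M)),H.T@s["contact_force"],100*Rn.from_matrix(RT.T@R).as_rotvec()])
    o=np.array(o);print("mean F mm, force, rot*100",np.round(o.mean(0),2),"std",np.round(o.std(0),2),s["time"])
E
python3 -c "
from h import *
avg()"
```

```text
mean F mm, force, rot*100 [ -1.65 -14.48  -1.16  -0.7   -0.2   -0.9    0.05   0.12  -0.2 ] std [0.02 0.04 0.01 0.47 0.57 0.54 0.   0.   0.01] 11.175
```

Request:
send_rows(
  series=[
    [[-0.2, -0.13, -0.1, 0, 0, 0.002, -1], [-0.5, 0, 0, 0, 0, 0, -1], [-0.4, 0, 0, 0, 0, 0, -1], [0, 0, 0, 0, 0, 0, -1], [0, 0, 0, 0, 0, 0, -1]],
  ],
)

```text
time: 11.8
eef_pos: [0.5158, 0.1194, 0.1281]
tcp_rot: [-0.015, 0.924, -0.383, 0.005]
contact_force: [0.2, 0.2, -2.0]
opening: 0.078
finger_force: 59.3
```

```bash
python3 -c "
from h import *
avg(4)"
```

```text
mean F mm, force, rot*100 [-0.27 -3.55 -0.29 -0.62  0.09 -0.27  0.05  0.14 -0.01] std [0.02 0.02 0.03 0.52 0.51 0.46 0.   0.01 0.01] 12.0
```

Request:
send_rows(
  series=[
    [[-0.4, 0, 0, 0, 0, 0, -1], [-0.4, 0, 0, 0, 0, 0, -1], [-0.4, 0, 0, 0, 0, 0, -1], [-0.4, 0, 0, 0, 0, 0, -1], [0, 0, 0, 0, 0, 0, -1], [0, 0, 0, 0, 0, 0, -1]],
  ],
)

```text
time: 12.75
eef_pos: [0.5318, 0.1199, 0.1281]
tcp_rot: [-0.015, 0.924, -0.383, 0.005]
contact_force: [0.3, 0.5, -1.4]
opening: 0.084
finger_force: 59.3
```

```bash
python3 -c "
from h import *
avg(4)"
```

```text
mean F mm, force, rot*100 [-2.400e-01  1.246e+01 -2.500e-01 -8.900e-01 -3.200e-01 -5.900e-01
  5.000e-02  1.300e-01 -1.000e-02] std [0.02 0.01 0.03 0.4  0.46 0.26 0.   0.   0.  ] 12.95
```

No contact forces, so it is entering cleanly. Advancing to just before the stop.

Request:
send_rows(
  series=[
    [[-0.4, 0, 0, 0, 0, 0, -1], [-0.4, 0, 0, 0, 0, 0, -1], [-0.4, 0, 0, 0, 0, 0, -1], [-0.2, 0, 0, 0, 0, 0, -1], [0, 0, 0, 0, 0, 0, -1], [0, 0, 0, 0, 0, 0, -1]],
  ],
)

```text
time: 13.7
eef_pos: [0.5457, 0.1203, 0.1281]
tcp_rot: [-0.015, 0.924, -0.383, 0.005]
contact_force: [0.7, 0.3, -0.9]
opening: 0.083
finger_force: 59.3
```

```bash
python3 -c "
from h import *
avg(4)"
```

```text
mean F mm, force, rot*100 [-2.400e-01  2.647e+01 -2.300e-01 -6.700e-01  2.000e-02 -7.500e-01
  5.000e-02  1.300e-01 -1.000e-02] std [0.02 0.02 0.03 0.42 0.32 0.2  0.   0.01 0.01] 13.9
```

Request:
send_rows(
  series=[
    [[-0.2, 0, 0, 0, 0, 0, -1], [-0.2, 0, 0, 0, 0, 0, -1], [-0.1, 0, 0, 0, 0, 0, -1], [0, 0, 0, 0, 0, 0, -1], [0, 0, 0, 0, 0, 0, -1]],
  ],
)

```text
time: 14.52
eef_pos: [0.5505, 0.1205, 0.1281]
tcp_rot: [-0.014, 0.924, -0.383, 0.005]
contact_force: [-2.3, 0.6, -1.1]
opening: 0.08
finger_force: 59.4
```

```bash
python3 -c "
from h import *
avg(4)"
```

```text
mean F mm, force, rot*100 [-2.300e-01  3.135e+01 -3.300e-01 -5.000e-02 -2.780e+00  4.100e-01
  6.000e-02  1.700e-01 -1.000e-02] std [0.01 0.05 0.02 0.55 0.21 0.41 0.01 0.01 0.  ] 14.725
```

Request:
send_rows(
  series=[
    [[-0.1, 0, 0, 0, 0, 0, -1], [-0.1, 0, 0, 0, 0, 0, -1], [-0.1, 0, 0, 0, 0, 0, -1], [0, 0, 0, 0, 0, 0, -1], [0, 0, 0, 0, 0, 0, -1]],
  ],
)

```text
time: 15.35
eef_pos: [0.5538, 0.1206, 0.1281]
tcp_rot: [-0.015, 0.924, -0.383, 0.005]
contact_force: [-3.5, -0.1, -0.3]
opening: 0.086
finger_force: 59.5
```

```bash
python3 -c "
from h import *
avg(4)"
```

```text
mean F mm, force, rot*100 [-2.400e-01  3.448e+01 -3.200e-01 -5.300e-01 -3.850e+00  8.600e-01
  5.000e-02  1.500e-01 -1.000e-02] std [0.01 0.01 0.01 0.33 0.37 0.21 0.   0.   0.  ] 15.55
```

The stop is engaging, with the force following the spring. Pressing home.

Request:
send_rows(
  series=[
    [[-0.1, 0, 0, 0, 0, 0, -1], [-0.1, 0, 0, 0, 0, 0, -1], [-0.1, 0, 0, 0, 0, 0, -1], [-0.05, 0, 0, 0, 0, 0, -1], [0, 0, 0, 0, 0, 0, -1], [0, 0, 0, 0, 0, 0, -1]],
  ],
)

```text
time: 16.3
eef_pos: [0.5572, 0.1207, 0.1281]
tcp_rot: [-0.015, 0.924, -0.383, 0.005]
contact_force: [-5.9, -0.1, -0.1]
opening: 0.081
finger_force: 59.5
```

```bash
python3 -c "
from h import *
avg(4)"
```

```text
mean F mm, force, rot*100 [-2.400e-01  3.798e+01 -3.100e-01 -1.600e-01 -5.030e+00  5.800e-01
  5.000e-02  1.400e-01 -1.000e-02] std [0.02 0.01 0.01 0.27 0.73 0.23 0.   0.01 0.  ] 16.5
```

Request:
send_rows(
  series=[
    [[-0.05, 0, 0, 0, 0, 0, -1], [-0.05, 0, 0, 0, 0, 0, -1], [0, 0, 0, 0, 0, 0, -1], [0, 0, 0, 0, 0, 0, -1]],
  ],
)

```text
time: 17.0
eef_pos: [0.5575, 0.1207, 0.1281]
tcp_rot: [-0.014, 0.924, -0.383, 0.005]
contact_force: [-8.6, 0.4, 2.1]
opening: 0.08
finger_force: 59.7
```

```bash
python3 -c "
from h import *
avg(4)"
```

```text
mean F mm, force, rot*100 [-2.80e-01  3.82e+01 -4.20e-01  9.00e-02 -7.15e+00  1.88e+00  9.00e-02
  3.40e-01 -1.00e-02] std [0.   0.02 0.01 0.41 0.38 0.22 0.   0.   0.  ] 17.2
```

The hard end is reached: 1 mm commanded gave only 0.2 mm of travel, and the force rose past 5 N. Handing in.

```bash
python3 -c "
from h import *
print(ctrl.sign_off())"
```

```text
the job is handed in; nothing more can be done
None
```

The notched plate is in the reader's slot, label up, with the stop pressed fully home by force and travel readings and the plate still gripped at about 60 N; I handed the job in at about 17 s, and no verdict was returned.

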